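# Move the blow nozzle from the oily-air outlet to the clean-air outlet

### The job

The blow nozzle for dusting the specimens is plugged into the red outlet of the bench air manifold, which carries oily tool air; it belongs in the blue, clean-air outlet. Push the red release collar in until the outlet lets go of the nozzle, draw the nozzle out, and push it into the blue outlet past its grip until it is fully home and held, then let go. Go by feel and force neither outlet, do not pull the nozzle out against a closed grip, and leave the other things on the desk where they are.

Things in the scene. Friction and masses are not known exactly. Their poses are not given: they have to be found in the camera images.
- nozzle_grip (a point): Blow nozzle, 62 mm long, about 50 g: round ribbed black grip 18 mm across and 24 mm long with a small brass tip above it and a steel plug 12 mm across and 30 mm long below it (conical nose, ring groove). This point is on its axis, 44 mm above the plug's foot, 18 mm below the tip's end, 10 mm below the grip's upper end. Its z runs along the axis to the tip; upright at the start. Grasp the grip here from above.
- manifold: Fixed grey air manifold, block 46 x 164 mm on a dark foot plate 84 x 206 mm; upper face at 44 mm, round gauge on the front. Origin: centre of the foot plate's underside; its y runs along the block; the outlets stand on it at y = +45 and -45 mm (which is which varies). Across the block (its x), nothing stands beside the outlets.
- outlet_red: Upright push-in outlet with the red collar, where the nozzle is held at the start. Origin: on its axis, at the upper face of the block; z up. Held, nozzle_grip stands 56 to 62 mm above the origin; when the grip lets go a valve spring lifts it to 64.5 mm or more, where the nozzle stays standing in the bore, free to draw out. A closed grip does not yield to pulling; more than 25 N between nozzle and outlet is too much.
- red_mouth (a point): Middle of the red outlet, 30.5 mm above its origin, where its fixed bore tube (19 mm across) ends. Round it is the red release collar, a ring 40 mm wide outside, 21 mm inside. How high the collar stands is not measured: its upper face is 32 to 38 mm above the origin. Pushed down it resists with 5 to 9 N; the grip lets go 2.5 to 3.3 mm down; a hard stop follows at 3.5 mm. Over 25 N is too much.
- outlet_blue: Upright push-in outlet with the blue collar (a ring like the red one), empty at the start. Origin: on its axis, at the upper face of the block; z up. The nozzle's plug goes straight down into it. How deep its grip and seat lie differs and is not measured: held, nozzle_grip stands 56 to 63 mm above the origin. A plug that is not held is lifted by the valve spring to 64.5 mm or more.
- blue_mouth (a point): Middle of the blue outlet's bore (13 mm wide), 30.5 mm above its origin. Pushing the plug in: the grip takes 10 to 17 N to pass, then 6 to 10 N over 4 mm, a click with a drop in force, and about 1 mm on the seat stops it hard (more than 35 N is too much). When home, the collar's upper face is 23 mm below nozzle_grip; fingertips that reach lower would press it.
- vial_1_mid (a point): Glass vial with a black cap, 22 mm across, 62 mm tall, upright bystander; centre of it.
- film_can_mid (a point): Black film can with a grey lid, 34 mm across, 53 mm tall, upright bystander; centre of it.
- blower_mid (a point): Black rubber blower bulb, 134 x 64 x 59 mm, lying bystander; near its centre.

How it is judged:
On the way, in this order (a step that is already met when the one before it is completed fails the run):
1. with the red collar pushed in by the gripper, the outlet lets the nozzle go and it rises (contact force between the fingers and outlet_red above 2 N and z of nozzle_grip in the frame of outlet_red above 0.0635 m), for 0.05 s.
2. the nozzle is drawn clear of the red outlet (z of nozzle_grip in the frame of outlet_red above 0.088 m), for 0.1 s.
At the end, for the whole second after the job is handed in: The nozzle stands home in the blue outlet, held by its grip (nozzle_grip 50 to 63.8 mm above the outlet's origin, within 6 mm of its axis and 0.12 rad of upright), at rest (under 0.02 m/s) and released (z of nozzle_grip in the frame of outlet_blue between 0.05 and 0.0638 m and horizontal distance between nozzle_grip and outlet_blue below 0.006 m and angle between the z axis of nozzle_grip and the z axis of outlet_blue, either way round below 0.12 rad and linear speed of nozzle below 0.02 m/s); the robot touches nothing.
It fails at once if the red outlet or its collar is pressed by the gripper with more than 25 N (contact force between the fingers and outlet_red above 25 N).
It fails at once if the nozzle is pulled against the red outlet's closed grip (more than 25 N between them) (contact force between nozzle and outlet_red above 25 N).
It fails at once if the nozzle is forced into the blue outlet (more than 35 N between them) (contact force between nozzle and outlet_blue above 35 N).
It fails at once if a bystander is pushed more than 15 mm (distance of any of vial_1_mid, film_can_mid, blower_mid from where it was at the start of the episode above 0.015 m).
It also fails if it takes over 62 s, if anything falls off the work surface, if the arm or the gripper's body presses on something with over 40 N, if the wrist force passes 120 N, or if a joint passes its speed limit or range.

### The arm

A 7-joint arm with a two-finger parallel gripper is mounted at the origin on a cart in front of the work surface, level with it; the furniture and walls round the work are solid. World frame = base frame: x ahead of the robot, y to its left, z up, the work surface at z = 0. Lengths are in m, angles in rad, forces in N, time in s.
With the tool pointing down it reaches from about 0.425 to 1.025 m from the base axis. Payload 3.6 kg.
Tool frame: the origin (TCP) lies on the centre line of the jaws, within the pads' length; the fingertips stand 11 mm ahead of it and the grasp point (between the pads) lies 8 mm behind it; z points along the fingers, y is the line along which they close (so a half turn about z gives the same grasp; the last joint's range is limited). The gripper opens to 85 mm and grips with 20 to 120 N. Pads are 22 mm wide; open, the fingers measure 114 mm over their backs; the gripper's body (76 mm by 85 mm) begins 54 mm behind the grasp point. The pads swing forward as they close: fully open they stand 13 mm farther back than shut.
Start: joints at [1.183, 0.591, 0.048, 1.609, -0.033, 0.943, -0.034], TCP at [0.21, -0.694, 0.242] pointing down, gripper open.
Joint ranges: [-2.69, 2.69], [-0.47, 2.24], [-1.27, 1.36], [0.19, 2.51], [-1.53, 4.68], [0.08, 2.07], [-3.09, 3.09]. Speed limits (rad/s): [2.57, 2.57, 3.14, 3.14, 3.14, 3.14, 3.14].

### API

Orientations are given as a unit quaternion [x, y, z, w].
In Python, from cell import env gives the robot as it stands.
- The arm moves only by the tool move_arm, never from a script. Its argument "plan" is one flat list of numbers, 4 for each row, row after row: the shift along the world's x, y, z in mm, then the turn about the world's z in degrees. A call has 1 to 20 rows; each row is the pose to reach, as a shift and turn from the pose commanded when the call began; what a row does not reach only later rows make up. A row lasts 1/12 s, in which the tool goes at most 41.7 mm and 7.16 degrees, less where a joint would pass 70% of its speed; a pose out of reach is approached as far as the arm can. A call with a gripper value outside its range is refused whole. "fingers" is the opening in per cent of the stroke, from 0 (shut) to 100 (fully open), set as the call begins (left out, the last holds). The fingers move at their own pace and stop on an object; "squeeze" is the grip in N (left out, the last holds). Time passes only in rows, so rows that repeat a pose let the fingers close. It gives the time, the measured TCP pose, the force and the opening at its end, in the units of the state.
- env.get_obs(): the state, without advancing time (a new reading comes with each control period).
- env.camera(name): name is "side" or "top"; returns (picture, depth): 480x640x3 uint8, red, green, blue; 480x640 float32, m along the optical axis (not along the pixel's ray), 0 where there is no reading.
- env.get_calibration(name): a dict with "fov_y" (degrees; the focal length in pixels is half the picture's height over the tangent of half this angle, whatever the lens; pixels are square), "cx", "cy" (the principal point, pixels), "dist" ([k1, k2, p1, p2, k3] as OpenCV has them; the pictures are not rectified), "T" (4x4, takes a point from camera to world coordinates). Camera axes: x right, y up, looking along -z (the intrinsics and any distortion apply to the point x, -y, -z); pixel columns grow to the right and rows downward; lengths in m; the calibration is good to about 2 mm. A picture is of the moment at which its call begins. get_calibration takes no time and is no camera call.
- env.sign_off(): hands the job in, once; it reports no verdict.
Trained networks look in the newest picture that a camera, given by its name, has taken for a name from the list of things; names that differ only in an ending like _2 or _b are one class to them, and where a whole thing is asked for, a point or a joint stands for the part that bears it (a point fixed in the world has none). Each returns a list of dicts, best first, with "score" (0 to 1); they miss things now and then, are a little off and sometimes report something else, mostly with a low value. They report only what shows in the picture. A call takes as long as a camera call.
- env.masks_of(camera, thing): "pixels" (480x640 bool, what is visible of it) and "bbox" ([left, top, width, height] in pixels, round what is visible of it).
- env.spot_point(camera, thing): "position" ([column, row] in pixels: a listed point, or the origin of a listed thing).
The state is a dict: "time_s": time; "joints": joint angles; "joint_vel": joint speeds; "joint_torque": joint torques, N m; "ee_pos": TCP position; "tcp_rot": TCP orientation; "ft_force": force on the tool from outside, world axes, zero at the start; "wrist_torque": the same for the moment, N m; "grip_width": opening from 0.0 (shut) to 1.0 (fully open).
Only numpy, scipy, OpenCV 4.12 (cv2) and the standard library are available. Lean on these libraries where they do the work, as an engineer would, in place of code of your own. Each camera call takes 0.05 s, during which the arm holds its last target. There are 200 camera calls.

## Working session

There is one attempt and no reset: what is moved stays moved. The work goes in short steps, Python scripts to look and compute and a tool call to move; the robot and the scene stay as the last step left them, time stands still between calls to the robot, and variables do not carry over. Pictures are saved under pics/ and viewed, on a budget of 10 in all, crops included, one or two more only if the job needs it, and the job is handed in when it is done.

Besides the shell and the picture viewer there is one more tool, called after "Request:" as name(argument=value, ...), one argument or row to a line, values as JSON. move_arm: Moves the arm, as the interface text tells. Its arguments: {"type":"object","properties":{"plan":{"type":"array","items":{"type":"number"}},"fingers":{"type":"number"},"squeeze":{"type":"number"}},"required":["plan"]}

```bash
mkdir -p pics; ls; cat > h.py <<'E'
import numpy as np, cv2
from cell import env
def K(n):
    c=env.get_calibration(n); f=240/np.tan(np.radians(c['fov_y'])/2)
    return np.array([[f,0,c['cx']],[0,f,c['cy']],[0,0,1.]]),np.array(c['dist'],float),np.array(c['T'])
def rays(n,px):
    k,d,T=K(n); u=cv2.undistortPoints(np.array(px,float).reshape(-1,1,2),k,d).reshape(-1,2)
    v=np.c_[u[:,0],-u[:,1],-np.ones(len(u))]
    return T[:3,3],v@T[:3,:3].T
def at_z(n,px,z):
    o,v=rays(n,px); return o+v*((z-o[2])/v[:,2])[:,None]
def cloud(n,dep,mask):
    r,c=np.nonzero(mask&(dep>0)); o,v=rays(n,np.c_[c,r]); return o+v*dep[r,c][:,None]
def tri(p1,p2):
    (o1,v1),(o2,v2)=rays('side',[p1]),rays('top',[p2]); A=np.zeros((3,3));b=np.zeros(3)
    for o,v in((o1,v1[0]),(o2,v2[0])):
        v=v/np.linalg.norm(v);P=np.eye(3)-np.outer(v,v);A+=P;b+=P@o
    return np.linalg.solve(A,b)
E
python3 - <<'E'
from h import *
np.set_printoptions(precision=4,suppress=True)
o=env.get_obs();print(o['time_s'],o['ee_pos'],o['tcp_rot'],o['ft_force'])
for n in('side','top'):
    im,d=env.camera(n);cv2.imwrite(f'pics/{n}0.png',im[:,:,::-1]);np.save(n+'d.npy',d)
    print(n,env.get_calibration(n)['T'][:3,3])
pt={}
for t in['nozzle_grip','manifold','outlet_red','red_mouth','outlet_blue','blue_mouth','vial_1_mid','film_can_mid','blower_mid']:
    for n in('side','top'):
        r=env.spot_point(n,t)[:1]
        for q in r: pt[t,n]=q['position'];print(t,n,q['position'],round(q['score'],2))
    if (t,'side')in pt and (t,'top')in pt: print('  tri',tri(pt[t,'side'],pt[t,'top']))
E
```

```text
pics
0.0 [ 0.2097 -0.6932  0.2412] [ 0.9892  0.1464 -0.0002 -0.0011] [ 0.7958  0.1875 -0.1537]
side [0.1737 0.9062 0.7967]
top [ 0.4346 -0.0038  1.1412]
nozzle_grip side [365.9, 226.9] 0.7
nozzle_grip top [318.6, 278.6] 0.39
  tri [ 0.4825 -0.0008  0.0996]
manifold side [368.2, 253.3] 0.78
manifold top [337.9, 279.3] 0.67
  tri [ 0.4856 -0.0438  0.0008]
outlet_red side [360.1, 248.0] 0.92
outlet_red top [401.8, 193.4] 0.31
  tri [ 0.6434 -0.2356 -0.1505]
red_mouth side [362.1, 238.7] 0.72
red_mouth top [317.0, 280.9] 0.79
  tri [0.4827 0.004  0.0729]
outlet_blue side [376.9, 227.3] 0.85
outlet_blue top [357.2, 281.1] 0.6
  tri [ 0.4815 -0.0833  0.0443]
blue_mouth side [383.9, 211.0] 0.65
blue_mouth top [358.7, 272.9] 0.73
  tri [ 0.4847 -0.0876  0.0848]
vial_1_mid side [316.4, 185.6] 0.59
vial_1_mid top [399.1, 189.9] 0.54
  tri [ 0.6792 -0.1876  0.0333]
film_can_mid side [413.9, 198.2] 0.9
film_can_mid top [428.0, 290.4] 0.75
  tri [ 0.4534 -0.2405  0.0347]
blower_mid side [295.3, 350.3] 0.57
blower_mid top [185.6, 278.7] 0.95
  tri [0.4902 0.2937 0.0332]
```

```bash
python3 - <<'E'
from h import *
np.set_printoptions(precision=4,suppress=True)
a=cv2.imread('pics/side0.png');b=cv2.imread('pics/top0.png')
A=cv2.resize(a[160:310,280:480],(800,600),interpolation=cv2.INTER_CUBIC)
cv2.imwrite('pics/c1.png',A)
B=cv2.resize(b[205:355,250:450],(800,600),interpolation=cv2.INTER_CUBIC);cv2.imwrite('pics/c2.png',B)
im=b; d=np.load('topd.npy')
hsv=cv2.cvtColor(b,cv2.COLOR_BGR2HSV)
H,S,V=hsv[...,0].astype(int),hsv[...,1],hsv[...,2]
box=np.zeros(H.shape,bool);box[230:330,280:400]=1
for nm,m in(('red',((H<8)|(H>172))&(S>120)&(V>60)),('blue',(H>100)&(H<125)&(S>110)&(V>60))):
    for n,dd,I in(('top',d,m&box),):
        P=cloud(n,dd,I); print(nm,len(P),np.median(P,0),np.percentile(P[:,2],[5,50,95]))
        q=P[P[:,2]>np.median(P[:,2])-.004]; 
        if len(q)>5:
            (cx,cy),r=cv2.minEnclosingCircle(q[:,:2].astype(np.float32));print(' circle',cx,cy,r)
E
```

```text
red 208 [0.4841 0.0008 0.0773] [0.0445 0.0773 0.0812]
 circle 0.4846044182777405 0.0004414999857544899 0.0200458075851202
blue 203 [ 0.4868 -0.0888  0.0807] [0.0746 0.0807 0.0836]
 circle 0.48675504326820374 -0.08913330733776093 0.01992817036807537
```

View pics/c1.png

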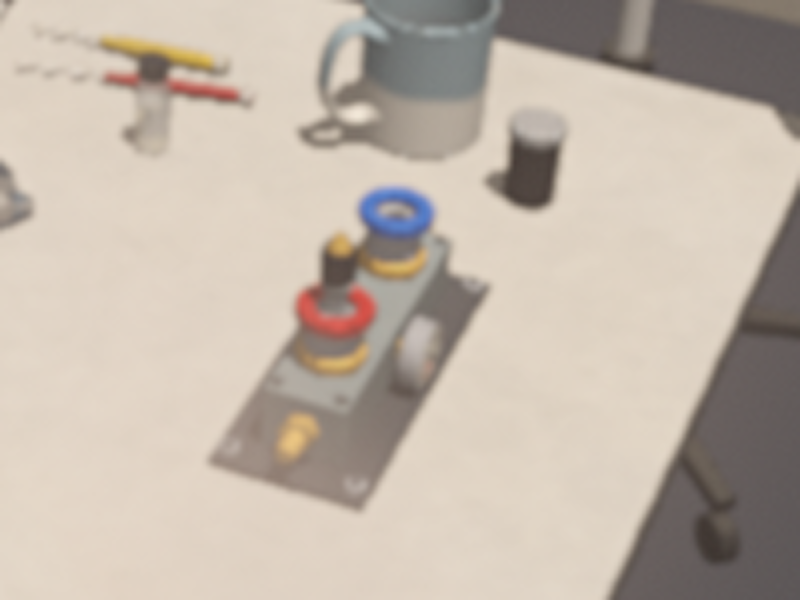

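View pics/c2.png

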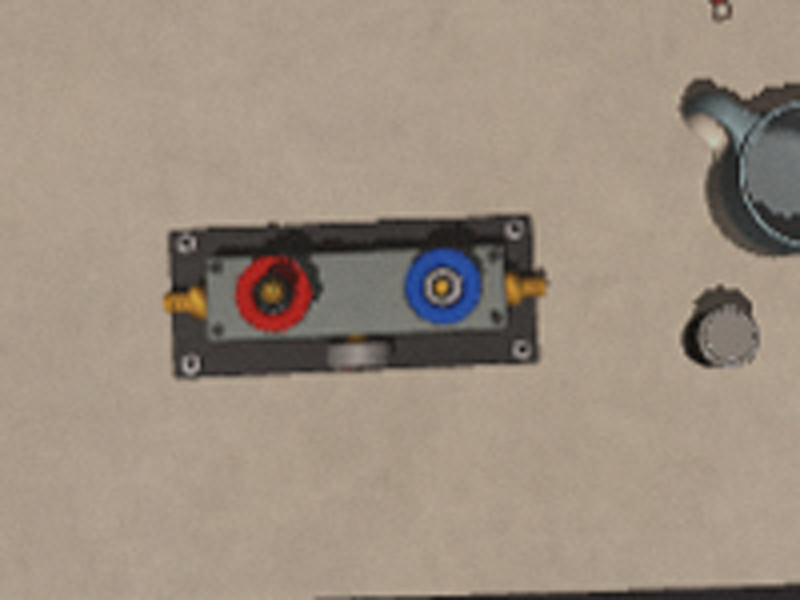

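The side crop shows the nozzle in the red outlet (about px 362,238) and the blue outlet empty (about 383,211). The top crop has red at (318,278) and blue at (361,276). The collars measure 89.6 mm apart (90 expected), so I'll set out above the red outlet with the jaws across the block.

Request:
move_arm(
  plan=[275,694,0,74.6,275,694,0,74.6,275,694,0,74.6,275,694,0,74.6,275,694,0,74.6,275,694,0,74.6,275,694,0,74.6,275,694,0,74.6,275,694,0,74.6,275,694,0,74.6,275,694,0,74.6,275,694,0,74.6,275,694,0,74.6,275,694,0,74.6,275,694,0,74.6,275,694,0,74.6,275,694,0,74.6,275,694,0,74.6,275,694,0,74.6,275,694,0,74.6],
  fingers=36,
  squeeze=20,
)

```text
time_s: 2.67
ee_pos: [0.4861, 0.0031, 0.2428]
tcp_rot: [0.696, 0.718, 0.001, 0.0]
ft_force: [-1.2, -1.0, -1.1]
grip_width: 0.355
```

Request:
move_arm(
  plan=[0,0,-30,0,0,0,-60,0,0,0,-88,0,0,0,-88,0,0,0,-88,0,0,0,-88,0],
)

```text
time_s: 3.17
ee_pos: [0.4855, -0.0008, 0.1553]
tcp_rot: [0.699, 0.715, 0.0, 0.001]
ft_force: [-0.4, -0.1, 1.0]
grip_width: 0.362
```

```bash
python3 - <<'E'
from h import *
np.set_printoptions(precision=4,suppress=True)
o=env.get_obs();print(o['time_s'],o['ee_pos'],o['ft_force'],o['grip_width'])
im,d=env.camera('side');a=im[:,:,::-1];np.save('sd1.npy',d)
cv2.imwrite('pics/c3.png',cv2.resize(a[150:270,300:460],(800,600),interpolation=cv2.INTER_CUBIC))
k,dist,T=K('side')
def proj(p):
    c=(np.linalg.inv(T)@np.r_[p,1])[:3]; return cv2.projectPoints(np.array([[c[0],-c[1],-c[2]]]),np.zeros(3),np.zeros(3),k,dist)[0].ravel()
for z in(.077,.1,.124): print(z,proj([.4845,.0005,z]))
print('tip',proj(o['ee_pos']+np.array([0,0,-.011])))
E
```

```text
3.1667 [ 0.4855 -0.0008  0.1553] [-0.3517 -0.1169  1.0497] 0.3621071924860187
0.077 [364.1084 236.1525]
0.1 [364.8946 226.8375]
0.124 [365.7338 216.8866]
tip [366.2339 207.8284]
```

View pics/c3.png

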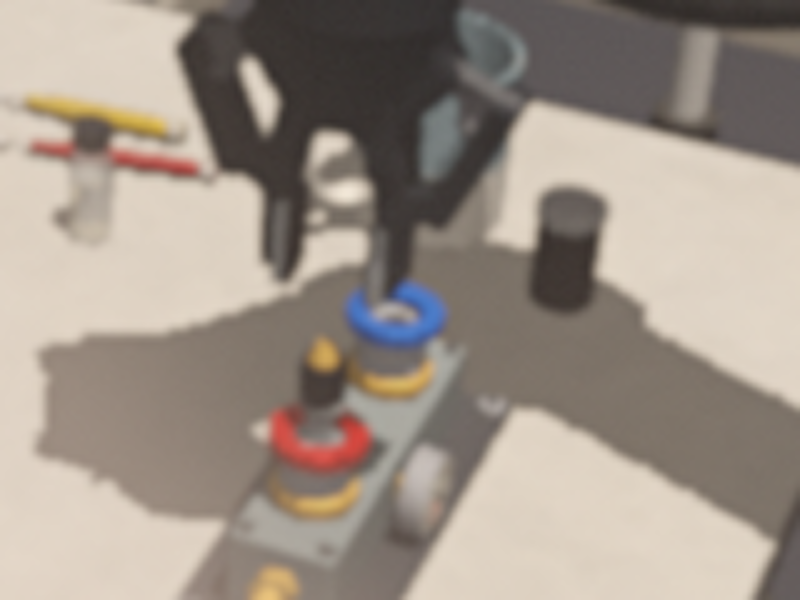

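The fingers straddle the nozzle in the side crop: the tips are at about (283,278) and (388,290), and the nozzle tip is at (323,342). The tip midpoint sits slightly towards −x. I'll nudge about 1.5 mm, lower to just above the collar and go on by feel.

Request:
move_arm(
  plan=[1.5,1,0,0,1.5,1,-20,0,1.5,1,-40,0,1.5,1,-50,0,1.5,1,-54,0,1.5,1,-54,0,1.5,1,-54,0,1.5,1,-54,0],
  fingers=33,
)

```text
time_s: 3.88
ee_pos: [0.4872, 0.0012, 0.1012]
tcp_rot: [0.698, 0.716, 0.001, 0.001]
ft_force: [0.9, -0.2, 0.1]
grip_width: 0.329
```

```bash
python3 - <<'E'
from h import *
np.set_printoptions(precision=4,suppress=True)
o=env.get_obs();print(o['time_s'],o['ee_pos'],o['ft_force'],o['grip_width'])
im,d=env.camera('side');a=im[:,:,::-1]
cv2.imwrite('pics/c4.png',cv2.resize(a[170:260,305:425],(800,600),interpolation=cv2.INTER_CUBIC))
for i in range(3):
  env.camera('top'); o=env.get_obs();print(o['ee_pos'],o['ft_force'])
E
```

```text
3.8833 [0.4872 0.0012 0.1012] [ 0.8696 -0.1837  0.1379] 0.3291035930034508
[0.487  0.0011 0.1011] [-0.2934  0.2419  0.4468]
[0.487  0.0011 0.101 ] [-0.1578  0.6249 -0.6827]
[0.4868 0.0011 0.1009] [ 0.0335 -0.3879  0.5193]
```

View pics/c4.png

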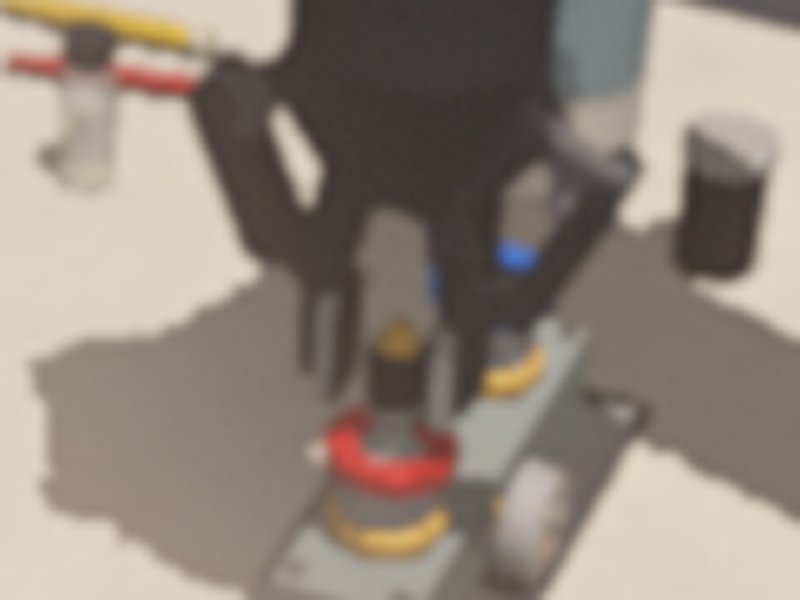

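Both fingers clear the grip in the crop: tips at (328,395) and (455,405), nozzle at x≈398. They are nearly centred, so I'll feel downward for the collar.

Request:
move_arm(
  plan=[-0.5,0,-3,0,-0.5,0,-6,0,-0.5,0,-8,0,-0.5,0,-8,0,-0.5,0,-8,0],
)

```text
time_s: 4.5
ee_pos: [0.4857, 0.0011, 0.092]
tcp_rot: [0.698, 0.716, -0.0, -0.0]
ft_force: [1.4, -0.7, 1.2]
grip_width: 0.327
```

Request:
move_arm(
  plan=[0,0,-1,0,0,0,-2,0,0,0,-2,0,0,0,-2,0],
)

```text
time_s: 4.83
ee_pos: [0.4859, 0.0011, 0.0902]
tcp_rot: [0.698, 0.716, -0.0, -0.0]
ft_force: [0.5, 0.4, -0.5]
grip_width: 0.333
```

Request:
move_arm(
  plan=[0,0,-1,0,0,0,-1.5,0,0,0,-1.5,0,0,0,-1.5,0],
)

```text
time_s: 5.17
ee_pos: [0.4859, 0.001, 0.0888]
tcp_rot: [0.698, 0.716, -0.0, -0.0]
ft_force: [0.4, 0.4, 0.3]
grip_width: 0.331
```

Request:
move_arm(
  plan=[0,0,-1,0,0,0,-1.5,0,0,0,-1.5,0,0,0,-1.5,0],
)

```text
time_s: 5.5
ee_pos: [0.486, 0.0011, 0.0877]
tcp_rot: [0.698, 0.716, -0.0, 0.0]
ft_force: [-0.9, 0.7, 5.6]
grip_width: 0.329
```

Request:
move_arm(
  plan=[0,0,-0.5,0,0,0,-1,0,0,0,-1,0,0,0,-1,0],
)

```text
time_s: 5.83
ee_pos: [0.486, 0.001, 0.0867]
tcp_rot: [0.698, 0.716, -0.0, 0.0]
ft_force: [-1.1, 0.1, 6.4]
grip_width: 0.332
```

Request:
move_arm(
  plan=[0,0,-0.5,0,0,0,-0.7,0,0,0,-0.7,0,0,0,-0.7,0],
)

```text
time_s: 6.17
ee_pos: [0.486, 0.0011, 0.0861]
tcp_rot: [0.698, 0.716, -0.0, 0.0]
ft_force: [-1.3, 0.4, 6.3]
grip_width: 0.328
```

Request:
move_arm(
  plan=[0,0,-0.3,0,0,0,-0.6,0,0,0,-0.6,0,0,0,-0.6,0],
)

```text
time_s: 6.5
ee_pos: [0.486, 0.0011, 0.0855]
tcp_rot: [0.698, 0.716, -0.0, 0.0]
ft_force: [-1.4, 0.4, 7.1]
grip_width: 0.325
```

```bash
python3 - <<'E'
from h import *
im,d=env.camera('side');a=im[:,:,::-1]
cv2.imwrite('pics/c5.png',cv2.resize(a[170:260,305:425],(800,600),interpolation=cv2.INTER_CUBIC))
print(env.spot_point('side','nozzle_grip')[:1],env.get_obs()['ft_force'])
E
```

```text
[{'position': [364.3, 220.1], 'score': 0.72}] [-1.15120072 -0.10344522  7.51726456]
```

View pics/c5.png

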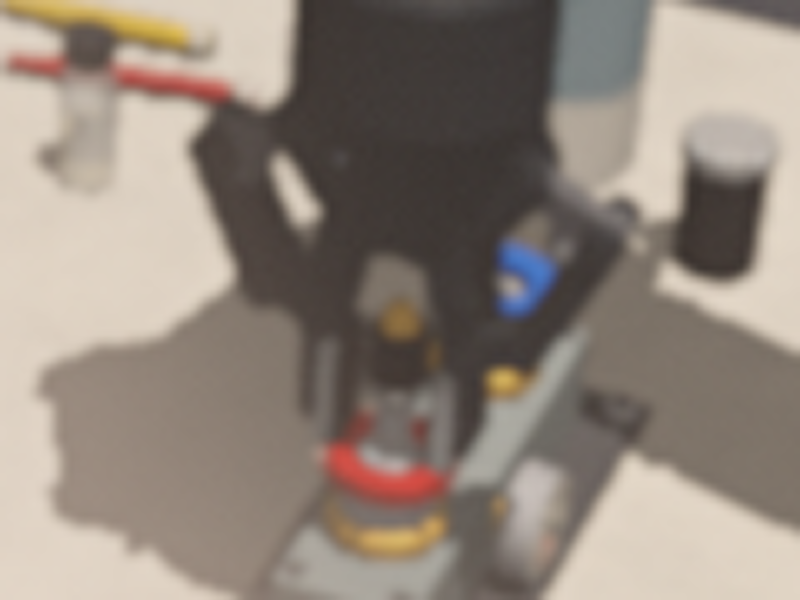

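The nozzle tip has risen from row ~325 to ~303 in the crop (about 7 mm), with 7 N on the collar, so the grip has let go. It sits about 2 mm to the −x side of the jaw centre. I'll lift off the collar to grasp height, centre and close gently.

Request:
move_arm(
  plan=[0,0,0,0,0,0,5,0,-1,0,12,0,-2,0,18.5,0,-2,0,18.5,0,-2,0,18.5,0,-2,0,18.5,0,-2,0,18.5,0],
)

```text
time_s: 7.27
ee_pos: [0.4838, 0.001, 0.1034]
tcp_rot: [0.698, 0.716, -0.0, -0.0]
ft_force: [-0.3, -0.0, 0.8]
grip_width: 0.326
```

Request:
move_arm(
  plan=[0,0,0,0,0,0,0,0,0,0,0,0,0,0,0,0],
  fingers=24,
  squeeze=20,
)

```text
time_s: 7.6
ee_pos: [0.4839, 0.0011, 0.1034]
tcp_rot: [0.698, 0.716, -0.0, -0.0]
ft_force: [-0.1, -0.4, -0.4]
grip_width: 0.239
```

Request:
move_arm(
  plan=[0,0,0,0,0,0,0,0,0,0,0,0,0,0,0,0,0,0,0,0],
  fingers=0,
  squeeze=25,
)

```text
time_s: 8.02
ee_pos: [0.4843, 0.0011, 0.1036]
tcp_rot: [0.698, 0.716, 0.0, 0.0]
ft_force: [-0.1, 0.4, -0.6]
grip_width: 0.201
```

Request:
move_arm(
  plan=[0,0,1,0,0,0,2,0,0,0,2,0,0,0,2,0],
)

```text
time_s: 8.35
ee_pos: [0.4842, 0.0011, 0.1057]
tcp_rot: [0.698, 0.716, 0.0, 0.0]
ft_force: [1.5, -0.5, -1.2]
grip_width: 0.199
```

Request:
move_arm(
  plan=[0,0,4,0,0,0,8,0,0,0,14,0,0,0,22,0,0,0,32,0,0,0,42,0,0,0,48,0,0,0,48,0,0,0,48,0,0,0,48,0],
  squeeze=60,
)

```text
time_s: 9.18
ee_pos: [0.4837, 0.0009, 0.1535]
tcp_rot: [0.698, 0.716, -0.0, -0.0]
ft_force: [0.1, 0.1, -0.9]
grip_width: 0.188
```

```bash
python3 - <<'E'
from h import *
np.set_printoptions(precision=4,suppress=True)
o=env.get_obs();print(o['time_s'],o['ee_pos'],o['ft_force'],o['grip_width'])
im,d=env.camera('side');a=im[:,:,::-1]
cv2.imwrite('pics/c6.png',cv2.resize(a[140:260,300:460],(800,600),interpolation=cv2.INTER_CUBIC))
print(env.spot_point('side','nozzle_grip')[:1],env.spot_point('side','blue_mouth')[:1],env.spot_point('side','red_mouth')[:1])
E
```

```text
9.1833 [0.4837 0.0009 0.1535] [ 0.1007  0.0544 -0.9242] 0.18794653232248879
[{'position': [367.4, 202.3], 'score': 0.53}] [{'position': [378.9, 212.3], 'score': 0.83}] [{'position': [359.8, 241.3], 'score': 0.74}]
```

View pics/c6.png

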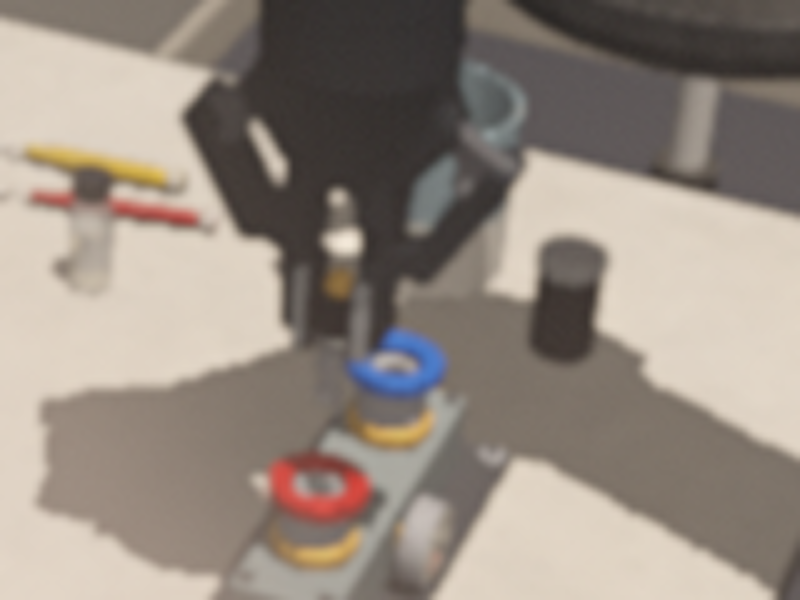

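The crop shows the nozzle drawn out, upright in the fingers (plug at about (330,370)), with the red outlet empty. Next is the exact red-to-blue direction, from the manifold's features in the first top picture.

```bash
python3 - <<'E'
from h import *
np.set_printoptions(precision=4,suppress=True)
c=np.array([[170,232],[530,215],[176,377],[538,360],[185,243],[514,230],[190,365],[521,348]],float)/4+[250,205]
P=at_z('top',c,.006)
for i in(0,2,4,6):
    v=P[i]-P[i+1];print('yaw',np.degrees(np.arctan2(-v[0],v[1])),np.linalg.norm(v))
print('ctr',P[:4].mean(0),P[4:].mean(0))
b=cv2.imread('pics/top0.png');hsv=cv2.cvtColor(b,cv2.COLOR_BGR2HSV);H,S,V=[hsv[...,i].astype(int) for i in range(3)]
box=np.zeros(H.shape,bool);box[230:330,280:400]=1
for nm,m,z in(('red',((H<8)|(H>172))&(S>120)&(V>60),.0773),('blue',(H>100)&(H<125)&(S>110)&(V>60),.0807)):
    r,cc=np.nonzero(m&box); (x,y),R=cv2.minEnclosingCircle(np.c_[cc,r].astype(np.float32))
    e=cv2.fitEllipse(cv2.convexHull(np.c_[cc,r].astype(np.int32)))
    print(nm,(x,y),R,at_z('top',[(x,y)],z),e[0],at_z('top',[e[0]],z))
# block grey mask
g=(S<60)&(V>70)&box
E
```

```text
yaw 1.196905627388229 0.20427232866365638
yaw 1.1489507071508684 0.20377716664917628
yaw 0.7527938017889169 0.18644805358478506
yaw 1.4026279626686724 0.18645987232172018
ctr [ 0.4846 -0.0453  0.006 ] [ 0.4842 -0.0447  0.006 ]
red (317.78125, 277.890625) 9.661417961120605 [[0.4848 0.0009 0.0773]] (317.92742919921875, 277.9162902832031) [[0.4848 0.0006 0.0773]]
blue (360.3177490234375, 275.8878479003906) 9.513072967529297 [[ 0.4865 -0.0889  0.0807]] (360.2789611816406, 275.908203125) [[ 0.4865 -0.0888  0.0807]]
```

Request:
move_arm(
  plan=[0.4,-20,0,0,0.9,-45,0,0,1.4,-70,0,0,1.8,-84,0,0,1.8,-90,0,0,1.8,-90,0,0,1.8,-90,-6,0,1.8,-90,-14,0,1.8,-90,-22,0,1.8,-90,-26,0,1.8,-90,-26,0,1.8,-90,-26,0,1.8,-90,-26,0],
)

```text
time_s: 10.47
ee_pos: [0.4859, -0.0886, 0.1275]
tcp_rot: [0.698, 0.716, 0.0, -0.0]
ft_force: [-0.5, -0.2, -0.4]
grip_width: 0.188
```

```bash
python3 - <<'E'
from h import *
o=env.get_obs();print(o['time_s'],o['ee_pos'],o['ft_force'],o['grip_width'])
im,d=env.camera('side');a=im[:,:,::-1]
cv2.imwrite('pics/c7.png',cv2.resize(a[165:255,325:445],(800,600),interpolation=cv2.INTER_CUBIC))
E
```

```text
10.4667 [ 0.48585693 -0.08856789  0.1274612 ] [-0.48431205 -0.15789144 -0.39511996] 0.187890929946293
```

View pics/c7.png

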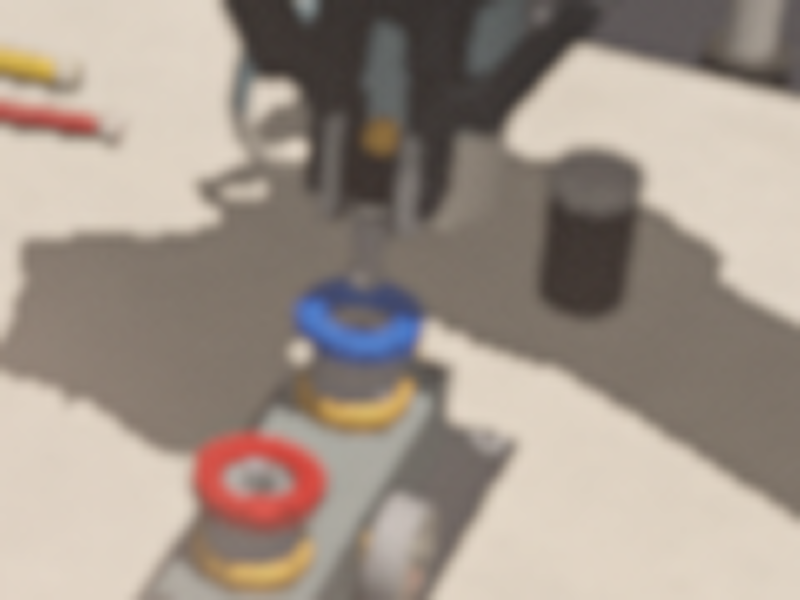

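The plug stands over the blue bore in the crop: its foot is at (365,285) above the collar centre at about (360,318), and it is upright. I'll lower it by feel.

Request:
move_arm(
  plan=[0,0,-3,0,0,0,-6,0,0,0,-9,0,0,0,-11,0,0,0,-11,0,0,0,-11,0],
)

```text
time_s: 11.02
ee_pos: [0.4856, -0.0889, 0.1163]
tcp_rot: [0.698, 0.716, -0.0, -0.0]
ft_force: [0.4, 1.0, -0.5]
grip_width: 0.192
```

Request:
move_arm(
  plan=[0,0,-1,0,0,0,-2,0,0,0,-3,0,0,0,-4,0,0,0,-4,0,0,0,-4,0],
)

```text
time_s: 11.52
ee_pos: [0.4858, -0.0889, 0.1124]
tcp_rot: [0.698, 0.716, -0.0, -0.0]
ft_force: [0.5, -0.6, 0.3]
grip_width: 0.191
```

Request:
move_arm(
  plan=[0,0,-1,0,0,0,-2,0,0,0,-3,0,0,0,-3,0,0,0,-3,0],
)

```text
time_s: 11.93
ee_pos: [0.4857, -0.0889, 0.1094]
tcp_rot: [0.698, 0.716, -0.0, -0.0]
ft_force: [0.1, -0.9, 0.3]
grip_width: 0.184
```

Request:
move_arm(
  plan=[0,0,-1,0,0,0,-2,0,0,0,-3,0,0,0,-3,0,0,0,-3,0],
)

```text
time_s: 12.35
ee_pos: [0.486, -0.0889, 0.1067]
tcp_rot: [0.698, 0.716, 0.0, 0.0]
ft_force: [-0.8, -0.2, 3.0]
grip_width: 0.188
```

Request:
move_arm(
  plan=[0,0,-0.7,0,0,0,-1.5,0,0,0,-1.5,0,0,0,-1.5,0],
)

```text
time_s: 12.68
ee_pos: [0.4861, -0.0889, 0.1056]
tcp_rot: [0.698, 0.716, 0.0, 0.0]
ft_force: [-1.4, -0.2, 7.4]
grip_width: 0.19
```

Request:
move_arm(
  plan=[0,0,-0.7,0,0,0,-1.5,0,0,0,-1.5,0,0,0,-1.5,0],
)

```text
time_s: 13.02
ee_pos: [0.4862, -0.0889, 0.1044]
tcp_rot: [0.698, 0.716, 0.0, 0.001]
ft_force: [-1.9, -0.6, 9.3]
grip_width: 0.188
```

Request:
move_arm(
  plan=[0,0,-0.5,0,0,0,-1,0,0,0,-1,0,0,0,-1,0],
)

```text
time_s: 13.35
ee_pos: [0.4861, -0.0889, 0.103]
tcp_rot: [0.698, 0.716, 0.0, 0.0]
ft_force: [0.0, -0.2, 5.7]
grip_width: 0.192
```

Request:
move_arm(
  plan=[0,0,-0.5,0,0,0,-1,0,0,0,-1,0,0,0,-1,0],
)

```text
time_s: 13.68
ee_pos: [0.4861, -0.0889, 0.102]
tcp_rot: [0.698, 0.716, 0.0, 0.0]
ft_force: [-1.0, -0.9, 5.5]
grip_width: 0.191
```

Force fell after a peak of about 10 N, so the plug has passed the grip. Roughly 4 mm of the 6–10 N stretch, the click and the seat are still to come.

Request:
move_arm(
  plan=[0,0,-0.5,0,0,0,-1,0,0,0,-1,0,0,0,-1,0],
)

```text
time_s: 14.02
ee_pos: [0.4861, -0.0889, 0.101]
tcp_rot: [0.698, 0.716, 0.0, 0.0]
ft_force: [-0.4, -0.1, 6.6]
grip_width: 0.188
```

Request:
move_arm(
  plan=[0,0,-0.5,0,0,0,-1,0,0,0,-1,0,0,0,-1,0],
)

```text
time_s: 14.35
ee_pos: [0.4861, -0.0889, 0.1]
tcp_rot: [0.698, 0.716, 0.0, 0.0]
ft_force: [0.2, -0.5, 5.9]
grip_width: 0.188
```

Request:
move_arm(
  plan=[0,0,-0.4,0,0,0,-0.8,0,0,0,-0.8,0,0,0,-0.8,0],
)

```text
time_s: 14.68
ee_pos: [0.4862, -0.0889, 0.0992]
tcp_rot: [0.698, 0.716, 0.0, 0.0]
ft_force: [-1.3, 0.5, 6.7]
grip_width: 0.193
```

Request:
move_arm(
  plan=[0,0,-0.4,0,0,0,-0.8,0,0,0,-0.8,0,0,0,-0.8,0],
)

```text
time_s: 15.02
ee_pos: [0.4861, -0.089, 0.0983]
tcp_rot: [0.698, 0.716, 0.0, 0.0]
ft_force: [-1.4, -0.5, 6.4]
grip_width: 0.19
```

Request:
move_arm(
  plan=[0,0,-0.3,0,0,0,-0.6,0,0,0,-0.6,0,0,0,-0.6,0],
)

```text
time_s: 15.35
ee_pos: [0.4861, -0.089, 0.0977]
tcp_rot: [0.698, 0.716, 0.0, 0.0]
ft_force: [-0.9, -0.4, 6.7]
grip_width: 0.19
```

Request:
move_arm(
  plan=[0,0,-0.3,0,0,0,-0.6,0,0,0,-0.6,0,0,0,-0.6,0],
)

```text
time_s: 15.68
ee_pos: [0.4862, -0.089, 0.0976]
tcp_rot: [0.698, 0.716, 0.0, 0.001]
ft_force: [-1.4, -0.2, 10.7]
grip_width: 0.187
```

Request:
move_arm(
  plan=[0,0,-0.4,0,0,0,-0.8,0,0,0,-0.8,0,0,0,-0.8,0],
)

```text
time_s: 16.02
ee_pos: [0.4862, -0.089, 0.0973]
tcp_rot: [0.698, 0.716, -0.0, 0.001]
ft_force: [-2.8, 0.1, 16.7]
grip_width: 0.191
```

16.7 N with almost no travel looks like the seat. A light tug will show whether the grip holds.

Request:
move_arm(
  plan=[0,0,1,0,0,0,2,0,0,0,2.5,0,0,0,2.5,0,0,0,2.5,0],
)

```text
time_s: 16.43
ee_pos: [0.4861, -0.089, 0.0984]
tcp_rot: [0.698, 0.716, 0.0, 0.0]
ft_force: [-0.2, 0.3, 4.4]
grip_width: 0.189
```

Request:
move_arm(
  plan=[0,0,0.5,0,0,0,1,0,0,0,1,0,0,0,1,0],
)

```text
time_s: 16.77
ee_pos: [0.486, -0.0889, 0.0988]
tcp_rot: [0.698, 0.716, 0.0, -0.0]
ft_force: [3.8, -0.5, -9.3]
grip_width: 0.191
```

The grip holds against a 9 N pull after about 1.5 mm of play. I'll ease the load off and release.

Request:
move_arm(
  plan=[0,0,-1,0,0,0,-1,0,0,0,-1,0],
)

```text
time_s: 17.02
ee_pos: [0.486, -0.0889, 0.0986]
tcp_rot: [0.698, 0.716, 0.0, 0.0]
ft_force: [1.9, -0.5, -2.3]
grip_width: 0.193
```

Request:
move_arm(
  plan=[0,0,0,0,0,0,0,0,0,0,0,0,0,0,0,0,0,0,0,0],
  fingers=36,
)

```text
time_s: 17.43
ee_pos: [0.4854, -0.0889, 0.0985]
tcp_rot: [0.698, 0.716, -0.0, -0.0]
ft_force: [0.2, 0.5, -0.7]
grip_width: 0.358
```

Request:
move_arm(
  plan=[0,0,5,0,0,0,15,0,0,0,35,0,0,0,60,0,0,0,90,0,0,0,120,0,0,0,140,0,0,0,140,0,0,0,140,0,0,0,140,0],
)

```text
time_s: 18.27
ee_pos: [0.485, -0.0891, 0.2383]
tcp_rot: [0.698, 0.716, -0.0, -0.0]
ft_force: [-0.3, 0.0, -0.9]
grip_width: 0.357
```

```bash
python3 - <<'E'
from h import *
np.set_printoptions(precision=4,suppress=True)
o=env.get_obs();print(o['time_s'],o['ee_pos'],o['ft_force'],o['grip_width'])
im,d=env.camera('side');a=im[:,:,::-1]
cv2.imwrite('pics/c8.png',cv2.resize(a[165:255,325:445],(800,600),interpolation=cv2.INTER_CUBIC))
q=env.spot_point('side','nozzle_grip')[:1];print(q)
k,dist,T=K('side')
for z in(.1,.1035,.107,.110):
    c=(np.linalg.inv(T)@np.r_[.486,-.089,z,1])[:3]; print(z,cv2.projectPoints(np.array([[c[0],-c[1],-c[2]]]),np.zeros(3),np.zeros(3),k,dist)[0].ravel())
E
```

```text
18.2667 [ 0.485  -0.0891  0.2383] [-0.3063  0.0452 -0.8993] 0.35730953583926583
[{'position': [361.5, 238.3], 'score': 0.71}]
0.1 [380.2128 203.9269]
0.1035 [380.3526 202.5293]
0.107 [380.4928 201.1271]
0.11 [380.6134 199.9215]
```

View pics/c8.png

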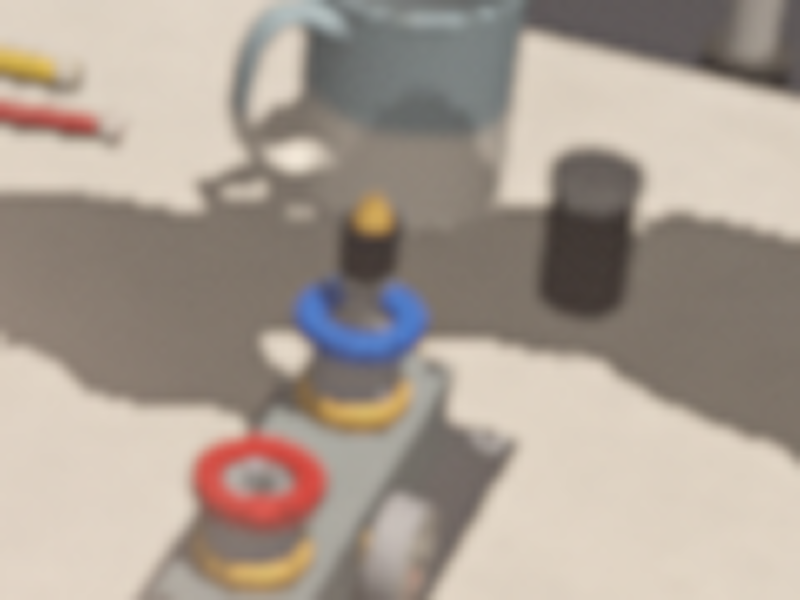

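In the crop the nozzle stands upright in the blue outlet (tip at (373,195), collar at (362,318)). The red outlet is empty, the film can and mug are where they were, and the gripper is well clear. The network's "nozzle_grip" at (361,238) is really the empty red outlet. The tug test showed the nozzle is held, so I'm handing in.

```bash
python3 -c "
from cell import env
env.sign_off()"
```

```text
the job is handed in; nothing more can be done
```

The nozzle is now in the blue clean-air outlet, held by its grip and released, and I've handed the job in at about 18 s of the 62 s. The hand-in gives no verdict.

- **Red outlet:** I pressed the collar in about 3 mm at about 7 N. The nozzle rose about 7 mm in the picture, and I drew it out with no noticeable resistance.
- **Blue outlet:** The push peaked at about 9 N in the readings as the plug passed the grip. It then ran at 6–7 N until a hard stop at 16.7 N.
- **Hold check:** After the stop I tugged upward with about 9 N. The nozzle moved about 1.5 mm, which includes slack, and then held.
- **Last picture:** The nozzle stands upright in blue, red is empty, and the gripper is clear. The film can looks unmoved. The vial and blower were outside that last crop, and the arm never went near them.

**Checks that disagreed or were weak:**
- I saw no clear drop in force for the click, so the seating rests on the hard stop and the tug.
- A rough height from that picture puts the nozzle point at about 63 mm, give or take 2 mm. That is close to the 63.8 mm limit.
- The network's last nozzle detection pointed at the empty red outlet, so I ignored it.

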